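# Put a new kitchen roll on its holder

## Task

The kitchen-roll holder is empty. Take its rod out by the wooden grip, slide it right through the new kitchen roll that lies on the worktop, carry the roll back on the rod and lay both ends of the rod in their cradles again, the grip on the same side as before. Then tip the holder's keeper arm forward so that its wooden bar rests on the roll, and leave the other things where they stand.

Things in the scene. Friction and masses are not known exactly. Their poses are not given: they have to be found in the camera images.
- roll_holder: The holder: oak foot 130 x 272 x 16 mm (40 mm forward, 90 mm back of the origin) with two black wire cradles; fixed. Origin: underside of the foot, midway between the cradles, right below the seated rod. x points to its back (away from the robot), y along the rod to the side where the grip belongs, z up.
- cradle_handle_side (a point): Where the rod's axis lies in the cradle on the grip's side: 120.5 mm along the holder's +y, 90 mm above the worktop. The cradle is a U of 8 mm wire (8 mm thick along the rod), 16 mm wide inside, open to the top, flaring to 32 mm at the mouth; its tips reach 16 mm above this point.
- cradle_tip_side (a point): The same point in the other, equal cradle, 120.5 mm along the holder's -y.
- rod: The holder's loose rod, 333 mm, 90 g; it starts lying in the cradles. Origin: on its axis in the oak grip; shaft along -y, z up. Distances along -y: grip (16 mm wide in x, 26 mm high) -25 to 31 mm; square 12 mm seat to 47; stop disc (radius 27 mm) to 52; round 12 mm shaft; square 12 mm seat 264 to 290; end knob (20 mm thick) to 308. A cradle fits between grip and disc (4 mm play each way).
- rod_grip (a point): Middle of the rod's wooden grip, on its axis: the place to take it from above (flat sides 16 mm apart).
- rod_tip (a point): Nose of the rod's end knob, 308 mm along -y from rod_grip.
- rod_seat_handle_side (a point): Point on the rod's axis 39 mm from rod_grip; lies at cradle_handle_side when the rod is home.
- rod_seat_tip_side (a point): Point on the rod's axis 280 mm from rod_grip; lies at cradle_tip_side when the rod is home.
- kitchen_roll: The new kitchen roll, white with pale spots, 100 mm in diameter, 200 mm long, about 130 g, stiff, lying on its side; open cardboard core of 42 mm bore along its y axis (at the start y points roughly to the robot's left). Origin on its outside, 49 mm from its axis (use roll_center).
- roll_center (a point): Middle of the kitchen roll, on its axis, half-way along; 49 mm above the worktop as it lies. Hung on the rod its axis is about 15 mm below the rod's (74 mm above the worktop in the holder). Hurried, it slides along the shaft; it should hang within about 15 mm of the stop disc to fit between the cradles.
- keeper (a joint): Keeper arm: bent wire loop hinged at the back of the foot (axis along the holder's y, 70 mm behind and 30 mm above its origin). 0 rad = thrown back on its stop, grows as it tips forward. It falls back by its weight below about 0.2 rad, forward beyond that, and comes to rest on the hung roll at about 0.81 rad (without a roll it goes on past 1 rad).
- keeper_bar (a point): Middle of the keeper's wooden bar, which runs along the holder's y, 14 mm thick, 96 mm long, 127 mm from the hinge; the loop below it is open, 104 mm wide between the wires. About 91 mm behind and 155 mm above the holder's origin when thrown back.
- mug: Red spotted mug, 97 mm high; bystander.
- spice_jar: Spice jar with red cap, 106 mm high; bystander.
- oil_bottle: Tall glass oil bottle, 268 mm high; bystander.
- vinegar_bottle: Glass bottle with green cap, 236 mm high; bystander.
- tin: Flat tin, 86 mm in diameter, 40 mm high; bystander.
- lemon: Lemon, 72 mm; bystander.
- garlic: Garlic bulb, 60 mm; bystander.
- teaspoon: Teaspoon, 130 mm long; bystander.
Things that resemble listed ones, but are neither listed nor needed, are in the scene too. What is shaped like the kitchen_roll but yellow is not meant.

How it is judged:
By the outcome, as a careful person would: the job done as asked, in the order asked, and still so for the second after the job is handed in, with the robot touching nothing.
It also fails if it takes over 64 s, if anything falls off the work surface, if the arm or the gripper's body presses on something with over 40 N, if the wrist force passes 120 N, or if a joint passes its speed limit or range.

## Robot

A 7-joint arm with a two-finger parallel gripper is mounted at the origin on a cart in front of the work surface, level with it; the furniture and walls round the work are solid. World frame = base frame: x ahead of the robot, y to its left, z up, the work surface at z = 0. Lengths are in m, angles in rad, forces in N, time in s.
With the tool pointing down it reaches from about 0.4 to 0.875 m from the base axis. Payload 19.3 kg.
Tool frame: the origin (TCP) lies midway between the tips of the shut fingers; the grasp point (between the pads) lies 19 mm behind it; z points along the fingers, y is the direction in which the jaws open and shut (so a half turn about z gives the same grasp; the last joint's range is limited). The gripper opens to 85 mm and grips with 20 to 120 N. Pads are 22 mm wide; open, the fingers measure 114 mm over their backs; the gripper's body (76 mm by 85 mm) begins 54 mm behind the grasp point. The pads swing forward as they close: fully open they stand 13 mm farther back than shut.
Start: joints at [-1.231, 0.521, -0.036, 1.599, 0.021, 1.021, -0.113], TCP at [0.249, 0.573, 0.231] pointing down, gripper open.
Joint ranges: [-2.91, 2.91], [-0.3, 2.13], [-1.5, 1.42], [0.17, 2.43], [-1.26, 4.41], [0.16, 1.93], [-2.52, 2.52]. Speed limits (rad/s): [1.89, 1.89, 2.39, 2.39, 3.01, 3.01, 3.01].

## Interface

Orientations are given as a unit quaternion [w, x, y, z].
In Python, from cell import manip gives the robot as it stands.
- The arm moves only by the shell command python3 -m jog 'ROWS' [FORCE]. ROWS is JSON, one flat list of numbers, 7 for each row, row after row: the turn, a rotation vector about the tool's x, y, z in degrees, then the shift along the tool's x, y, z in m, then the finger opening in m, from 0 to 0.0854. In form: [rx, ry, rz, tx, ty, tz, fingers, rx, ry, rz, tx, ty, tz, fingers, ...]. A call has 1 to 5 rows; each row is the pose to reach, as a shift and turn from the pose commanded when the call began, along the tool's axes at that moment; what a row does not reach only later rows make up. A row lasts 1/8 s, in which the tool goes at most 62.5 mm and 10.7 degrees, less where a joint would pass 70% of its speed; a pose out of reach is approached as far as the arm can. A call with a gripper value outside its range is refused whole. The fingers move at their own pace and stop on an object; FORCE is the grip in N (left out, the last holds). Time passes only in rows, so rows that repeat a pose let the fingers close. It gives the time, the measured TCP pose, the force and the opening at its end, in the units of the state.
- manip.read_state(): the state, without advancing time (a new reading comes with each control period).
- manip.camera(name): name is "scene" or "top"; returns a dict with "color" (480x640x3 uint8, blue, green, red), "depth" (480x640 float32, m along the optical axis (not along the pixel's ray), 0 where there is no reading), "K" (3x3 intrinsics, pixels), "k1" (the pictures are not rectified: a ray, as slopes to the right and down, at radius r is drawn at 1 + k1 r^2 times it, then the intrinsics apply), "R" (3x3) and "t" (3): a world point X has camera coordinates R X + t. Camera axes: x right, y down, z forward; pixel columns grow to the right and rows downward; lengths in m; the calibration is good to about 2 mm. A picture is of the moment at which its call begins.
- manip.hand_in(): hands the job in, once; it reports no verdict.
The state is a dict: "t": time; "qpos": joint angles; "qvel": joint speeds; "joint_torque": joint torques, N m; "tcp_pos": TCP position; "tool_rot": TCP orientation; "contact_force": force on the tool from outside, world axes, zero at the start; "moment": the same for the moment, N m; "gripper_width": opening from 0.0 (shut) to 1.0 (fully open).
Only numpy, scipy, OpenCV 4.12 (cv2) and the standard library are available. Lean on these libraries where they do the work, as an engineer would, in place of code of your own. Each camera call takes 0.05 s, during which the arm holds its last target. There are 200 camera calls.

## Working session

There is one attempt and no reset: what is moved stays moved. The work goes in short steps, Python scripts to look and compute and a shell command to move; the robot and the scene stay as the last step left them, time stands still between calls to the robot, and variables do not carry over. Pictures are saved under pics/ and viewed, about 8 in all and at most 12, crops included, and the job is handed in when it is done.

```bash
ls; mkdir -p pics
python3 - <<'E'
from cell import manip
import cv2,numpy as np
s=manip.read_state(); print(s)
for n in("scene","top"):
    c=manip.camera(n); cv2.imwrite(f"pics/{n}0.png",c["color"]); np.savez(f"pics/{n}0.npz",**{k:c[k] for k in c})
    print(n,c["K"],c["k1"],c["R"],c["t"])
E
```

```text
pics
{'t': 0.0, 'qpos': array([-1.23120775,  0.52203248, -0.03634285,  1.59999888,  0.02119779,
        1.02110714, -0.11281782]), 'qvel': array([-0.00047913, -0.00024148, -0.00055269, -0.00122609, -0.00140151,
        0.00237799, -0.00033939]), 'joint_torque': array([ 9.47371154e-04, -9.27105546e+01,  1.98056057e+00, -3.69915068e+01,
        1.78588094e-02,  8.34755745e-03,  2.63711075e-05]), 'tcp_pos': array([0.24889946, 0.57293014, 0.23071732]), 'tool_rot': array([-8.18187013e-05,  2.03471318e-01,  9.79080735e-01, -5.74681870e-04]), 'contact_force': array([-0.01547508, -0.32430249, -0.04324873]), 'moment': array([ 0.01428239, -0.00558115,  0.01186666]), 'gripper_width': 0.9954634544845712}
scene [[495.89958879   0.         317.67158122]
 [  0.         495.89958879 237.36822402]
 [  0.           0.           1.        ]] 0.015453237524438902 [[-0.96905594 -0.24601863  0.02013487]
 [-0.17756836  0.63811827 -0.74918259]
 [ 0.17146444 -0.72957516 -0.66205742]] [0.52219672 0.22196223 1.05377491]
top [[500.5043935    0.         316.7899603 ]
 [  0.         500.5043935  230.34830487]
 [  0.           0.           1.        ]] -0.06271915720723102 [[ 0.02596446 -0.99948885  0.01865188]
 [-0.98380973 -0.02885794 -0.17687745]
 [ 0.17732529 -0.01375737 -0.98405613]] [-0.08635895  0.54211106  1.39456274]
```

View pics/scene0.png

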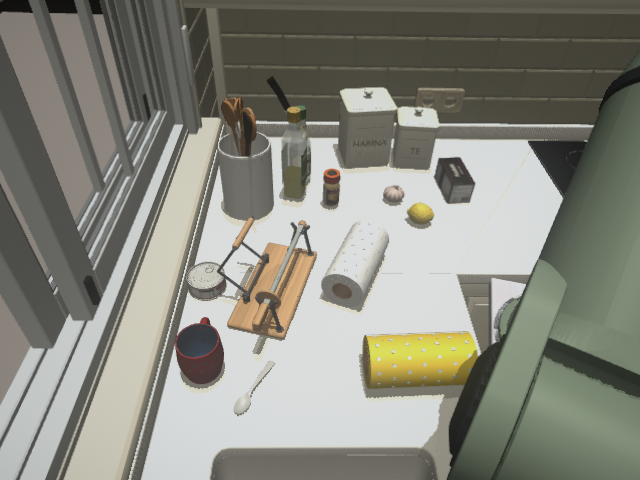

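View pics/top0.png

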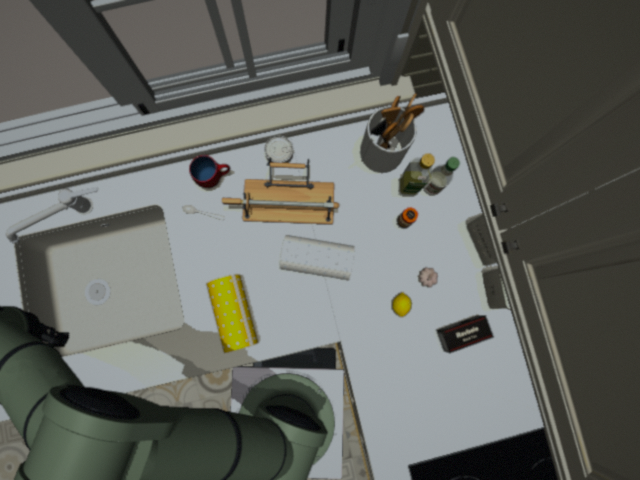

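The scene view shows the holder at about (275,290) with the grip near (262,340), the white roll at (357,262) and the yellow decoy at (420,360). In the top view the grip is at (232,202), the tip at (338,205) and the roll runs from (283,253) to (353,260). Next I measure these with depth.

```bash
cat > h.py <<'E'
import numpy as np, cv2
from scipy.spatial.transform import Rotation as Rn
def cam(n):
    from cell import manip
    c=manip.camera(n); return c
def cloud(c):
    h,w=c["depth"].shape; K=c["K"]; k1=float(c["k1"])
    u,v=np.meshgrid(np.arange(w),np.arange(h))
    xd=(u-K[0,2])/K[0,0]; yd=(v-K[1,2])/K[1,1]; x,y=xd.copy(),yd.copy()
    for _ in range(8):
        f=1+k1*(x*x+y*y); x=xd/f; y=yd/f
    d=c["depth"]; P=np.stack([x*d,y*d,d],-1)
    W=(P-c["t"])@c["R"]; W[d==0]=np.nan
    return W
def ray(c,u,v,z):
    K=c["K"]; k1=float(c["k1"]); xd=(u-K[0,2])/K[0,0]; yd=(v-K[1,2])/K[1,1]; x,y=xd,yd
    for _ in range(8):
        f=1+k1*(x*x+y*y); x=xd/f; y=yd/f
    r=c["R"].T@np.array([x,y,1.]); o=-c["R"].T@c["t"]
    return o+r*(z-o[2])/r[2]
def proj(c,X):
    X=np.atleast_2d(X)@c["R"].T+c["t"]; x=X[:,:2]/X[:,2:]; r2=(x**2).sum(1,keepdims=True)
    x=x*(1+float(c["k1"])*r2); K=c["K"]; return np.c_[K[0,0]*x[:,0]+K[0,2],K[1,1]*x[:,1]+K[1,2]]
def tool(s):
    q=s["tool_rot"]; return Rn.from_quat([q[1],q[2],q[3],q[0]])
E
python3 - <<'E'
from h import *
for n in("scene","top"):
    c=dict(np.load(f"pics/{n}0.npz")); W=cloud(c)
    pts={"scene":dict(grip=(262,340),disc=(268,297),shaft=(288,260),tip=(302,228),bar=(242,234),roll=(357,262),core=(343,290),table=(330,340),rollfar=(372,235)),
     "top":dict(grip=(232,202),disc=(247,203),shaft=(290,204),tip=(338,205),bar=(291,165),roll=(317,257),table=(240,260))}[n]
    for k,(u,v) in pts.items():
        print(n,k,np.round(np.nanmedian(W[v-1:v+2,u-1:u+2].reshape(-1,3),0),4))
    # roll cloud
    if n=="top":
        m=(W[...,2]>.03); b=np.zeros(m.shape,bool); b[225:290,270:365]=1
        P=W[m&b]; P=P[P[:,2]<.12]; print("roll",len(P),P.min(0),P.max(0),P.mean(0))
        q=P[P[:,2]>.085]; d=np.linalg.svd(q-q.mean(0))[2][0]; print("axis top",q.mean(0),d, np.percentile((P-q.mean(0))@d,[0,1,99,100]))
        xy=(P-q.mean(0))@np.array([-d[1],d[0],0]); print(np.percentile(xy,[1,99]))
        b=np.zeros(m.shape,bool); b[185:222,215:345]=1
        q=W[b&(W[...,2]>.075)&(W[...,2]<.13)]; d=np.linalg.svd(q-q.mean(0))[2][0]; print("rod",q.mean(0),d,np.percentile((q-q.mean(0))@d,[0,1,99,100]))
    r=c["color"]
    cr={"scene":(210,200,400,360),"top":(180,140,370,290)}[n]
    cv2.imwrite(f"pics/{n}_crop.png",cv2.resize(r[cr[1]:cr[3],cr[0]:cr[2]],None,fx=4,fy=4,interpolation=cv2.INTER_CUBIC)[:600])
E
```

```text
scene grip [0.6178 0.1627 0.0009]
scene disc [0.6117 0.1283 0.1009]
scene shaft [0.6075 0.0061 0.0911]
scene tip [ 0.6053 -0.1027  0.0944]
scene bar [0.7007 0.0253 0.161 ]
scene roll [ 0.4575 -0.0224  0.0973]
scene core [0.4798 0.0035 0.0284]
scene table [4.804e-01 1.247e-01 3.000e-04]
scene rollfar [ 0.4412 -0.1212  0.0953]
top grip [0.6085 0.1694 0.1002]
top disc [0.6068 0.1256 0.1125]
top shaft [0.6099 0.0068 0.0916]
top tip [ 0.6131 -0.1285  0.0923]
top bar [0.7037 0.0052 0.1584]
top roll [ 0.4611 -0.0731  0.0966]
top table [ 0.4575  0.1523 -0.0026]
roll 2497 [ 0.40564144 -0.17481423  0.04398067] [0.52839188 0.03232584 0.10764389] [ 0.46183669 -0.0717126   0.08663731]
axis top [ 0.46513488 -0.07232096  0.0934174 ] [-1.39402332e-01 -9.90235397e-01 -9.21060215e-04] [-0.10009442 -0.09778622  0.0976935   0.09989828]
[-0.04785557  0.04850382]
rod [0.61210191 0.04571603 0.09505213] [-0.00633808 -0.99988108 -0.01405928] [-0.15303108 -0.14923016  0.17164742  0.17483745]
```

View pics/top_crop.png

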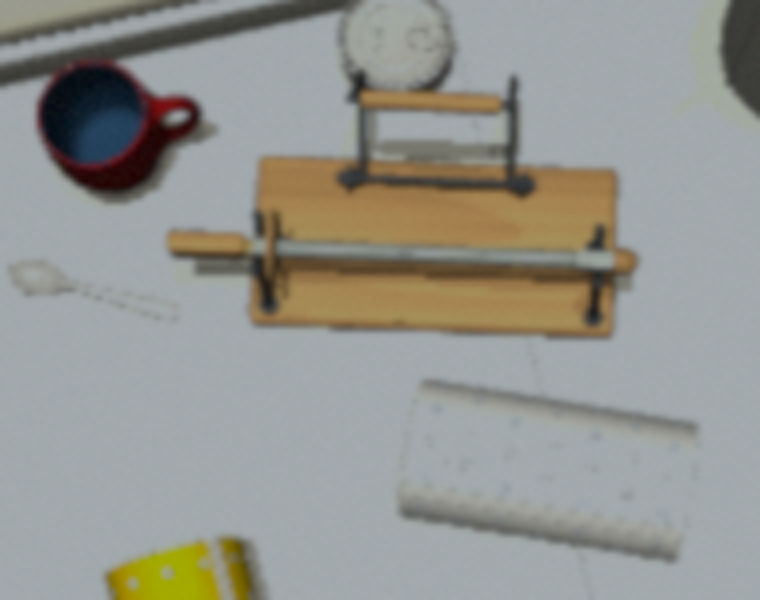

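View pics/scene_crop.png

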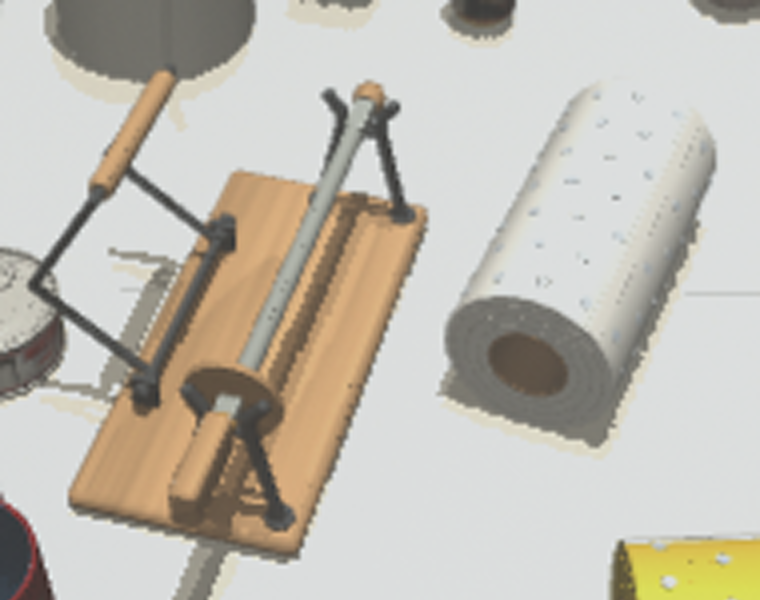

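The top crop shows the rod from its grip end at (168,243) to its tip at (637,261), with the disc at (270,240). The scene crop confirms the grip points to +y, and that my first scene "grip" pixel was only its shadow. Now the precise poses from both cameras.

```bash
cat > go.py <<'E'
# go.py x y z heading(deg of tool x in world) [pitch deg: +raises the tool-x end]
import sys
from h import *
from cell import manip
s=manip.read_state(); R=tool(s); a=list(map(float,sys.argv[1:]))
p=np.array(a[:3]); hd=np.radians(a[3]); pt=np.radians(a[4]) if len(a)>4 else 0
x=np.array([np.cos(hd)*np.cos(pt),np.sin(hd)*np.cos(pt),np.sin(pt)]); y=np.cross([0,0,-1.],x); y/=np.linalg.norm(y); z=np.cross(x,y)
T=Rn.from_matrix(np.c_[x,y,z]); d=R.inv().apply(p-s["tcp_pos"])
print("t%.2f"%s["t"],"tcp",np.round(s["tcp_pos"],4),"xaxis",np.round(R.apply([1,0,0]),4),"zaxis",np.round(R.apply([0,0,1]),4),"F",np.round(s["contact_force"],1),"M",np.round(s["moment"],2),"w",round(s["gripper_width"],3))
print("q",np.round(s["qpos"],2))
print("ROT",np.round((R.inv()*T).as_rotvec(degrees=True),2),"SHIFT",np.round(d,4))
E
python3 - <<'E'
from h import *
t=dict(np.load("pics/top0.npz")); s=dict(np.load("pics/scene0.npz"))
T=lambda x,y,z:np.round(ray(t,180+x/4,140+y/4,z),4); S=lambda x,y,z:np.round(ray(s,210+x/4,200+y/4,z),4)
print("top grip outer end",T(168,243,.09),"mid",T(207,243,.103),"tip",T(637,261,.09),"disc",T(270,240,.1),"shaft600",T(597,259,.096))
print("scene tip top",S(368,84,.1),"shaft end",S(363,108,.096),"shaft begin",S(255,355,.096),"gripend top",S(190,494,.10))
print("foot corners top",[T(*c,.016) for c in((262,157),(616,170),(612,336),(252,324))])
print("foot corners scene",[S(*c,.016) for c in((237,171),(427,208),(297,552),(72,497))])
print("bar top",T(360,97,.155),T(500,103,.155),"scene",S(172,72,.16),S(97,192,.16))
for c,n,b in((t,"top",(225,290,270,365)),(s,"scene",(215,310,318,392))):
    W=cloud(c); m=np.zeros(W.shape[:2],bool); m[b[0]:b[1],b[2]:b[3]]=1
    P=W[m&(W[...,2]>.055)&(W[...,2]<.115)&(W[...,0]<.54)]
    from scipy.optimize import least_squares
    def f(v):
        d=np.array([np.sin(v[2]),np.cos(v[2]),0]); o=np.array([v[0],-.07,v[1]]); q=P-o; q=q-np.outer(q@d,d); return np.linalg.norm(q,axis=1)-v[3]
    r=least_squares(f,[.465,.049,.14,.05],loss="soft_l1",f_scale=.002).x
    d=np.array([np.sin(r[2]),np.cos(r[2]),0]); k=np.abs(f(r))<.008
    e=(P[k]-[r[0],-.07,r[1]])@d; e=np.percentile(e,[.5,99.5]); print(n,"cyl",r,"ends",e,"center",np.array([r[0],-.07,r[1]])+d*e.mean())
E
python3 go.py .609 .162 .17 90
```

```text
top grip outer end [0.6141 0.1995 0.09  ] mid [0.6118 0.1698 0.103 ] tip [ 0.6109 -0.1325  0.09  ] disc [0.616  0.1262 0.1   ] shaft600 [ 0.6101 -0.1039  0.096 ]
scene tip top [ 0.6104 -0.1217  0.1   ] shaft end [ 0.6085 -0.1041  0.096 ] shaft begin [0.6088 0.1001 0.096 ] gripend top [0.6096 0.1971 0.1   ]
foot corners top [array([0.6999, 0.1464, 0.016 ]), array([ 0.6979, -0.1198,  0.016 ]), array([ 0.5708, -0.1193,  0.016 ]), array([0.5719, 0.1471, 0.016 ])]
foot corners scene [array([ 0.6939, -0.1148,  0.016 ]), array([ 0.5704, -0.1137,  0.016 ]), array([0.5709, 0.1562, 0.016 ]), array([0.6963, 0.153 , 0.016 ])]
bar top [0.705  0.0628 0.155 ] [ 0.7037 -0.033   0.155 ] scene [ 0.6973 -0.0327  0.16  ] [0.7012 0.0693 0.16  ]
top cyl [0.46687965 0.04768296 0.13666431 0.04950226] ends [-0.10106241  0.09639464] center [ 0.46656169 -0.07231212  0.04768296]
scene cyl [0.46603361 0.04984501 0.13616957 0.0486944 ] ends [-0.1007252   0.09919571] center [ 0.46592979 -0.07075767  0.04984501]
t0.10 tcp [0.2489 0.573  0.2308] xaxis [-9.172e-01  3.984e-01 -1.000e-04] zaxis [-3.e-04 -9.e-04 -1.e+00] F [0.6 0.4 0.1] M [ 0.01 -0.01  0.02] w 0.996
q [-1.23  0.52 -0.04  1.6   0.02  1.02 -0.11]
ROT [-5.000e-02  3.000e-02  6.652e+01] SHIFT [-0.494  -0.2334  0.0611]
```

```bash
python3 -m jog '[0,0,66.9,-0.4915,-0.2214,0.02,0.05, 0,0,66.9,-0.4915,-0.2214,0.02,0.05, 0,0,66.9,-0.4915,-0.2214,0.02,0.05, 0,0,66.9,-0.4915,-0.2214,0.02,0.05, 0,0,66.9,-0.4915,-0.2214,0.02,0.05]'; python3 go.py .6115 .174 .15 89.6
```

```text
t: 0.72
tcp_pos: [0.4601, 0.3405, 0.2196]
tool_rot: [-0.0, 0.626, 0.78, -0.0]
contact_force: [0.3, 0.2, -0.0]
gripper_width: 0.585
t0.72 tcp [0.4601 0.3405 0.2196] xaxis [-0.2158  0.9764  0.    ] zaxis [-0.  0. -1.] F [ 0.3  0.2 -0. ] M [ 0.08 -0.01 -0.  ] w 0.585
q [-0.91  0.46  0.24  1.76 -0.13  0.93 -0.4 ]
ROT [-0.   -0.   12.86] SHIFT [-0.1953  0.1119  0.0696]
```

```bash
python3 -m jog '[0,0,12.9,-0.1953,0.1119,0.0696,0.05, 0,0,12.9,-0.1953,0.1119,0.0696,0.05, 0,0,12.9,-0.1953,0.1119,0.0696,0.05, 0,0,12.9,-0.1953,0.1119,0.0696,0.05, 0,0,12.9,-0.1953,0.1119,0.0696,0.05]'; python3 go.py .6115 .174 .071 89.6
python3 - <<'E'
from h import *
a=[]
for n,u,v in(("top",232,202),("scene",262,320)):
    c=cam(n); a.append(cv2.resize(c["color"][v-50:v+50,u-66:u+66],None,fx=6,fy=6,interpolation=cv2.INTER_CUBIC)[:,:396*2])
cv2.imwrite("pics/pre.png",cv2.resize(np.hstack(a),(792,300)))
E
```

```text
t: 1.35
tcp_pos: [0.6127, 0.1723, 0.1485]
tool_rot: [0.0, 0.709, 0.705, -0.001]
contact_force: [-0.1, 0.5, -0.6]
gripper_width: 0.587
t1.35 tcp [0.6127 0.1723 0.1485] xaxis [ 0.0067  1.     -0.0025] zaxis [-0.0013 -0.0024 -1.    ] F [-0.1  0.5 -0.6] M [0.01 0.02 0.03] w 0.587
q [-0.55  0.65  0.28  1.65 -0.22  0.87 -0.19]
ROT [-0.07  0.14  0.01] SHIFT [ 0.0019 -0.0011  0.0775]
```

View pics/pre.png

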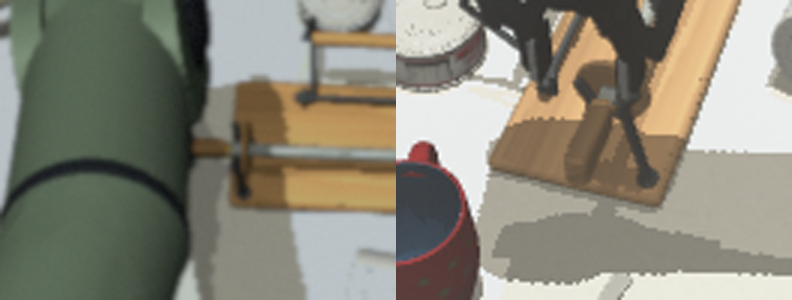

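The picture shows the open fingers straddling the line of the grip, which is at about (595,130) in the right half, with the mug clear. I descend and close.

```bash
python3 -m jog '[0,0,0,0.0018,-0.001,0.04,0.05, 0,0.1,0,0.0018,-0.001,0.0765,0.05, 0,0.1,0,0.0018,-0.001,0.0765,0.05, 0,0.1,0,0.0018,-0.001,0.0765,0.05]' 100;  python3 go.py .6115 .174 .071 89.6; python3 -m jog '[0,0,0,0,0,0,0, 0,0,0,0,0,0,0, 0,0,0,0,0,0,0, 0,0,0,0,0,0,0, 0,0,0,0,0,0,0]' 100;python3 go.py .6115 .174 .071 89.6
```

```text
t: 1.95
tcp_pos: [0.6109, 0.1792, 0.0752]
tool_rot: [-0.0, 0.707, 0.707, 0.001]
contact_force: [-0.3, 0.0, 1.1]
gripper_width: 0.583
t1.95 tcp [0.6109 0.1792 0.0752] xaxis [8.0e-04 1.0e+00 2.4e-03] zaxis [ 0.0013  0.0024 -1.    ] F [-0.3  0.   1.1] M [ 0.03  0.   -0.01] w 0.583
q [-0.54  0.75  0.24  1.69 -0.25  0.73 -0.17]
ROT [ 0.08 -0.14  0.35] SHIFT [-0.0052  0.0006  0.0042]
t: 2.58
tcp_pos: [0.6111, 0.1786, 0.0747]
tool_rot: [-0.0, 0.708, 0.707, 0.001]
contact_force: [-1.2, 1.7, 9.4]
gripper_width: 0.172
t2.58 tcp [0.6111 0.1786 0.0747] xaxis [0.0016 1.     0.0025] zaxis [ 0.0015  0.0025 -1.    ] F [-1.2  1.7  9.4] M [-0.11  0.27 -0.04] w 0.172
q [-0.53  0.75  0.24  1.69 -0.25  0.73 -0.17]
ROT [ 0.08 -0.14  0.31] SHIFT [-0.0046  0.0004  0.0037]
```

```bash
python3 -m jog '[0,0,0,0,0,-0.01,0, 0,0,0,0,0,-0.03,0, 0,0,0,0,0,-0.06,0, 0,0,0,0,0,-0.10,0, 0,0,0,0,0,-0.10,0]' 120;  python3 -m jog '[0,0,0,0,0,0,0, 0,0,0,0,0,0,0]'; python3 go.py .5115 .174 .17 82.2
python3 - <<'E'
from h import *
a=[]
for n,u,v in(("top",290,205),("scene",275,240)):
    c=cam(n); np.savez(f"pics/{n}1.npz",**c); a.append(cv2.resize(c["color"][v-50:v+50,u-66:u+66],None,fx=3,fy=3,interpolation=cv2.INTER_CUBIC))
cv2.imwrite("pics/lift.png",np.hstack(a))
E
```

```text
t: 3.2
tcp_pos: [0.6118, 0.1784, 0.1778]
tool_rot: [0.0, 0.708, 0.706, 0.003]
contact_force: [0.3, 0.3, -1.1]
gripper_width: 0.166
t: 3.45
tcp_pos: [0.61, 0.1781, 0.173]
tool_rot: [-0.001, 0.708, 0.707, -0.0]
contact_force: [-0.6, -0.4, -1.4]
gripper_width: 0.164
t3.45 tcp [0.61   0.1781 0.173 ] xaxis [0.0016 1.     0.0013] zaxis [-0.0013  0.0013 -1.    ] F [-0.6 -0.4 -1.4] M [ 0.13  0.02 -0.07] w 0.164
q [-0.56  0.62  0.29  1.64 -0.21  0.92 -0.2 ]
ROT [-0.08 -0.07  7.71] SHIFT [-0.0042 -0.0984  0.0031]
```

View pics/lift.png

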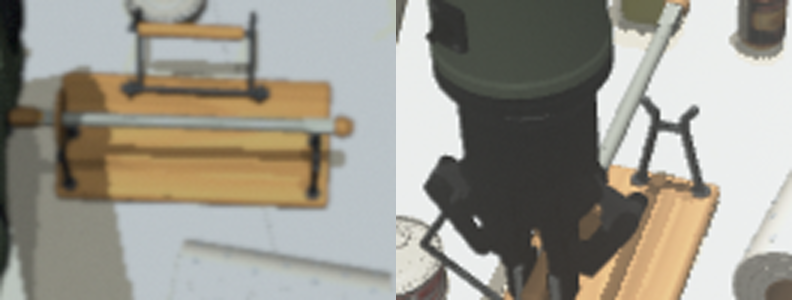

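The rod is lifted clear of both cradles. The tip is at (345,127) in the left half and at the top edge in the right half. Next I measure its pose in the hand.

```bash
cat > rodfit.py <<'E'
from h import *
import sys
def fit(c,lo,hi):
    W=cloud(c); m=np.all((W>lo)&(W<hi),-1); P=W[m]
    mu=np.median(P,0)
    for _ in range(6):
        d=np.linalg.svd(P-mu)[2][0]; d*=np.sign(-d[1]); r=np.linalg.norm((P-mu)-np.outer((P-mu)@d,d),axis=1); P=P[r<max(.012,np.percentile(r,90)*.9)] if r.max()>.012 else P; mu=P.mean(0)
    e=(P-mu)@d
    return len(P),np.round(mu,4),np.round(d,4),np.round(mu+d*e.max(),4)
E
python3 - <<'E'
from rodfit import *
for n in("top","scene"):
    c=dict(np.load(f"pics/{n}1.npz"))
    print(n,fit(c,[.57,-.17,.165],[.65,.05,.24]))
t=dict(np.load("pics/top1.npz")); s=dict(np.load("pics/scene1.npz"))
for z in(.18,.19,.2): print(z,"tip top",ray(t,290-66+353/3,205-50+127/3,z), "disc x", ray(t,290-66+64/3,205-50+115/3,z),"scene knob near-center",ray(s,275-66+(678-396)/3,240-50+4/3,z))
E
```

```text
top (330, array([ 0.6098, -0.0449,  0.1907]), array([-0.0044, -0.9999,  0.0096]), array([ 0.6094, -0.1309,  0.1915]))
scene (348, array([ 0.6084, -0.0404,  0.1921]), array([-0.002 , -1.    ,  0.0028]), array([ 0.6083, -0.1279,  0.1923]))
0.18 tip top [ 0.61163858 -0.13320935  0.18      ] disc x [0.61482672 0.1224695  0.18      ] scene knob near-center [ 0.61071187 -0.13172015  0.18      ]
0.19 tip top [ 0.60913163 -0.13257574  0.19      ] disc x [0.61229505 0.12112083 0.19      ] scene knob near-center [ 0.60705977 -0.11854353  0.19      ]
0.2 tip top [ 0.60662468 -0.13194214  0.2       ] disc x [0.60976338 0.11977217 0.2       ] scene knob near-center [ 0.60340766 -0.10536691  0.2       ]
```

```bash
python3 go.py .5274 .3743 .173 82.2
```

```text
t3.55 tcp [0.6101 0.178  0.1729] xaxis [0.0017 1.     0.0012] zaxis [-0.0012  0.0012 -1.    ] F [-0.7  0.2 -1.6] M [ 0.15 -0.02 -0.01] w 0.161
q [-0.56  0.62  0.29  1.64 -0.21  0.92 -0.2 ]
ROT [-0.08 -0.06  7.7 ] SHIFT [ 0.1962 -0.083   0.0002]
```

```bash
python3 -m jog '[0,0,1.5,0.04,-0.017,0,0, 0,0,4,0.09,-0.042,0,0, 0,0,6,0.14,-0.063,0,0, 0,0,7.7,0.196,-0.083,0,0, 0,0,7.7,0.196,-0.083,0,0]';python3 -m jog '[0,0,0,0,0,0,0, 0,0,0,0,0,0,0]'; python3 go.py .5274 .3743 .036 82.2
```

```text
t: 4.18
tcp_pos: [0.5248, 0.3794, 0.1729]
tool_rot: [-0.002, 0.751, 0.66, 0.0]
contact_force: [0.1, -1.1, -1.7]
gripper_width: 0.163
t: 4.42
tcp_pos: [0.5285, 0.3729, 0.1739]
tool_rot: [-0.0, 0.754, 0.657, 0.0]
contact_force: [-0.2, -0.3, -1.5]
gripper_width: 0.164
t4.42 tcp [0.5285 0.3729 0.1739] xaxis [0.1374 0.9905 0.0012] zaxis [ 0.      0.0012 -1.    ] F [-0.2 -0.3 -1.5] M [ 0.1   0.05 -0.02] w 0.164
q [-0.91  0.64  0.32  1.61 -0.24  0.93 -0.64]
ROT [-0.01 -0.07 -0.1 ] SHIFT [ 0.0011 -0.0012  0.1379]
```

```bash
python3 -m jog '[0,0,0,0.001,-0.001,0.04,0, 0,0,0,0.001,-0.001,0.08,0, 0,0,0,0.001,-0.001,0.11,0, 0,0,0,0.001,-0.001,0.13,0, 0,0,0,0.001,-0.001,0.138,0]';python3 -m jog '[0,0,0,0,0,0,0, 0,0,0,0,0,0,0]'; python3 go.py .5274 .3743 .036 82.2
python3 - <<'E'
from rodfit import *
for n in("top","scene"):
    c=cam(n); np.savez(f"pics/{n}2.npz",**c); print(n,fit(c,[.44,.03,.025],[.56,.25,.075]))
    u,v=np.round(proj(c,[.48,.08,.05])[0]).astype(int); print(u,v)
    cv2.imwrite(f"pics/ins_{n}.png",cv2.resize(c["color"][v-50:v+50,u-66:u+66],None,fx=3,fy=3,interpolation=cv2.INTER_CUBIC))
cv2.imwrite("pics/ins.png",np.hstack([cv2.imread("pics/ins_top.png"),cv2.imread("pics/ins_scene.png")]))
E
```

```text
t: 5.05
tcp_pos: [0.5271, 0.3749, 0.0352]
tool_rot: [-0.001, 0.754, 0.657, 0.0]
contact_force: [0.1, 0.2, -0.7]
gripper_width: 0.166
t: 5.3
tcp_pos: [0.5275, 0.3759, 0.037]
tool_rot: [-0.001, 0.754, 0.657, 0.001]
contact_force: [0.0, 1.2, -0.4]
gripper_width: 0.167
t5.30 tcp [0.5275 0.3759 0.037 ] xaxis [0.1358 0.9907 0.0028] zaxis [ 0.0011  0.0027 -1.    ] F [ 0.   1.2 -0.4] M [ 0.09 -0.01 -0.01] w 0.167
q [-0.87  0.82  0.26  1.67 -0.3   0.69 -0.6 ]
ROT [ 0.04 -0.16 -0.  ] SHIFT [-0.0016  0.0001  0.001 ]
top (280, array([0.4978, 0.1544, 0.0545]), array([-0.1367, -0.9906,  0.0051]), array([0.486 , 0.0692, 0.055 ]))
263 251
scene (243, array([0.4962, 0.1871, 0.0551]), array([-0.2747, -0.9611, -0.0304]), array([0.4509, 0.0287, 0.0501]))
336 309
```

View pics/ins.png

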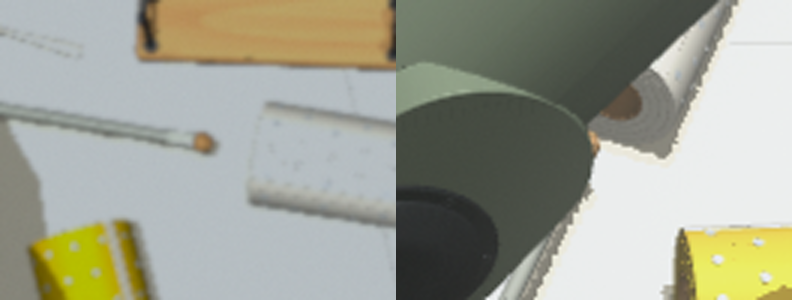

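The tip at (210,142) points along the white roll's axis in the left half, and depth puts the rod axis at z≈0.049 and x within 1 mm of the roll's axis. I check clearance to the yellow roll, then insert.

```bash
python3 - <<'E'
from h import *
c=dict(np.load("pics/top2.npz")); W=cloud(c); b=c["color"].astype(int); m=(b[...,0]<100)&(b[...,1]>140)&(b[...,2]>150)&(W[...,0]<.5)&(W[...,2]>.01)
P=W[m]; d=np.array([-.136,0.9907]); 
print(P[:,:2].min(0),P.max(0)); dist=(P[:,0]-.4662)*.9907-(P[:,1]+.0715)*.136; print("min clearance axis->yellow",-dist.max())
E
python3 -m jog '[0,0,0,-0.02,0,0.001,0, 0,0,0,-0.04,0,0.001,0, 0,0,0,-0.06,0,0.001,0, 0,0,0,-0.08,0,0.001,0, 0,0,0,-0.08,0,0.001,0]';python3 go.py .488 .087 .036 82.18
```

```text
[ 0.25195367 -0.34131001] [0.40358674 0.22389344 0.103435  ]
min clearance axis->yellow 0.07065625691128954
t: 6.02
tcp_pos: [0.5163, 0.2941, 0.035]
tool_rot: [-0.0, 0.754, 0.657, 0.0]
contact_force: [0.1, -0.1, -0.4]
gripper_width: 0.165
t6.03 tcp [0.5163 0.2941 0.035 ] xaxis [0.1379 0.9904 0.0011] zaxis [-1.0e-04  1.1e-03 -1.0e+00] F [ 0.1 -0.1 -0.4] M [ 0.13 -0.08 -0.01] w 0.165
q [-0.78  0.76  0.24  1.82 -0.29  0.6  -0.5 ]
ROT [-0.02 -0.06 -0.11] SHIFT [-0.2091  0.0005 -0.0012]
```

```bash
python3 -m jog '[0,0,0,-0.02,0,-0.001,0, 0,0,0,-0.045,0,-0.001,0, 0,0,0,-0.07,0,-0.001,0, 0,0,0,-0.095,0,-0.001,0, 0,0,0,-0.11,0,-0.001,0]';python3 go.py .488 .087 .036 82.18;  python3 -m jog '[0,0,0,-0.02,0,0,0, 0,0,0,-0.04,0,0,0, 0,0,0,-0.06,0,0,0, 0,0,0,-0.075,0,0,0, 0,0,0,-0.075,0,0,0]';python3 go.py .488 .087 .036 82.18
```

```text
t: 6.65
tcp_pos: [0.501, 0.1859, 0.0357]
tool_rot: [-0.001, 0.754, 0.657, 0.001]
contact_force: [0.6, 0.3, -0.6]
gripper_width: 0.167
t6.65 tcp [0.501  0.1859 0.0357] xaxis [0.1365 0.9906 0.0016] zaxis [ 0.      0.0016 -1.    ] F [ 0.6  0.3 -0.6] M [ 0.13 -0.02  0.03] w 0.167
q [-0.61  0.69  0.2   1.98 -0.28  0.5  -0.35]
ROT [-0.01 -0.09 -0.02] SHIFT [-0.0998  0.0006 -0.0004]
t: 7.28
tcp_pos: [0.491, 0.1119, 0.0356]
tool_rot: [-0.001, 0.754, 0.657, 0.0]
contact_force: [-0.5, 1.1, -1.3]
gripper_width: 0.163
t7.28 tcp [0.491  0.1119 0.0356] xaxis [0.1373 0.9905 0.0015] zaxis [-1.0e-04  1.5e-03 -1.0e+00] F [-0.5  1.1 -1.3] M [ 0.15 -0.03  0.03] w 0.163
q [-0.48  0.66  0.18  2.06 -0.26  0.45 -0.23]
ROT [-0.02 -0.09 -0.07] SHIFT [-0.0251  0.0005 -0.0005]
```

Before the last 25 mm I check the gap and whether the roll has stayed put.

```bash
python3 -m jog '[0,0,0,-0.01,0,0,0, 0,0,0,-0.02,0,0,0, 0,0,0,-0.025,0,0,0, 0,0,0,-0.025,0,0,0]';python3 go.py .488 .087 .036 82.18
python3 - <<'E'
from h import *
from scipy.optimize import least_squares
for n in("top",):
    c=cam(n); np.savez(f"pics/{n}3.npz",**c); W=cloud(c); P=W[(W[...,2]>.055)&(W[...,2]<.115)&(W[...,0]<.55)&(W[...,0]>.38)&(W[...,1]>-.2)&(W[...,1]<.0)]
    def f(v):
        d=np.array([np.sin(v[2]),np.cos(v[2]),0]); o=np.array([v[0],-.07,v[1]]); q=P-o; q=q-np.outer(q@d,d); return np.linalg.norm(q,axis=1)-v[3]
    r=least_squares(f,[.465,.049,.14,.05],loss="soft_l1",f_scale=.002).x
    d=np.array([np.sin(r[2]),np.cos(r[2]),0]); k=np.abs(f(r))<.008
    e=(P[k]-[r[0],-.07,r[1]])@d; e=np.percentile(e,[.5,99.5]); print(n,r,e,[.466,-.07,.05]+d*e[0])
    u,v=np.round(proj(c,[.48,.0,.05])[0]).astype(int)
    a=cv2.resize(c["color"][v-50:v+50,u-66:u+66],None,fx=3,fy=3,interpolation=cv2.INTER_CUBIC); print(u,v)
c=cam("scene"); u,v=np.round(proj(c,[.45,-.08,.05])[0]).astype(int)
cv2.imwrite("pics/ins2.png",np.hstack([a,cv2.resize(c["color"][v-50:v+50,u-66:u+66],None,fx=3,fy=3,interpolation=cv2.INTER_CUBIC)])); print(u,v)
E
```

```text
t: 7.78
tcp_pos: [0.4876, 0.088, 0.0355]
tool_rot: [-0.001, 0.754, 0.657, 0.001]
contact_force: [-1.0, -0.4, -1.0]
gripper_width: 0.161
t7.78 tcp [0.4876 0.088  0.0355] xaxis [0.1362 0.9907 0.0017] zaxis [-0.      0.0017 -1.    ] F [-1.  -0.4 -1. ] M [ 0.16 -0.03  0.03] w 0.161
q [-0.43  0.65  0.17  2.08 -0.26  0.43 -0.19]
ROT [-0.01 -0.1  -0.01] SHIFT [-0.0009  0.0005 -0.0005]
top [0.46709844 0.04757817 0.13606463 0.04958684] [-0.10110685  0.07211726] [ 0.45228534 -0.17017237  0.05      ]
291 252
363 260
```

View pics/ins2.png

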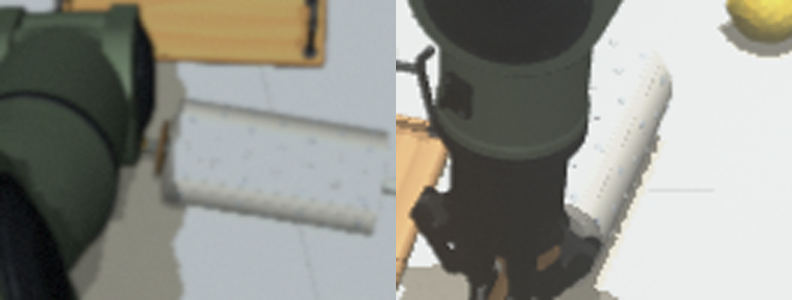

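The rod passes right through: its end shows at (388,190), and the disc at (163,148) is just short of the near face, with the roll unmoved. Now I lift gently, with the tip slightly up.

```bash
python3 go.py .4876 .088 .055 82.18 -1.5
```

```text
t7.88 tcp [0.4877 0.0886 0.0355] xaxis [0.1354 0.9908 0.0019] zaxis [ 1.0e-04  1.9e-03 -1.0e+00] F [-0.5  0.5 -1.4] M [0.11 0.02 0.02] w 0.167
q [-0.43  0.65  0.17  2.08 -0.26  0.43 -0.19]
ROT [-0.01 -1.61  0.04] SHIFT [-0.0006 -0.     -0.0195]
```

```bash
python3 -m jog '[0,-0.5,0,0,0,-0.004,0, 0,-1,0,0,0,-0.008,0, 0,-1.5,0,0,0,-0.012,0, 0,-1.6,0,0,0,-0.016,0, 0,-1.6,0,0,0,-0.02,0]'; python3 -m jog '[0,0,0,0,0,-0.004,0, 0,0,0,0,0,-0.008,0, 0,0,0,0,0,-0.012,0, 0,0,0,0,0,-0.016,0, 0,0,0,0,0,-0.02,0]'; python3 -m jog '[0,0,0,0,0,-0.005,0, 0,0,0,0,0,-0.010,0, 0,0,0,0,0,-0.016,0, 0,0,0,0,0,-0.022,0, 0,0,0,0,0,-0.03,0]';python3 -m jog '[0,0,0,0,0,0,0, 0,0,0,0,0,0,0]';python3 go.py .4876 .088 .105 82.18 -1.5
cat > rollfit.py <<'E'
from h import *
from scipy.optimize import least_squares
def roll(c,x0,lo,hi,zb):
    W=cloud(c); m=np.all((W>lo)&(W<hi),-1); P=W[m]
    def f(v):
        d=np.array([v[2],1,v[4]]); d/=np.linalg.norm(d); q=P-np.array([v[0],-.07,v[1]]); q=q-np.outer(q@d,d); return np.linalg.norm(q,axis=1)-.0495
    r=least_squares(f,x0,loss="soft_l1",f_scale=.002).x
    d=np.array([r[2],1,r[4]]); d/=np.linalg.norm(d); k=np.abs(f(r))<.006
    o=np.array([r[0],-.07,r[1]]); e=np.percentile((P[k]-o)@d,[.5,99.5]); return len(P),"axis",np.round(d,4),"far end",np.round(o+d*e[0],4),"near",np.round(o+d*e[1],4)
E
python3 - <<'E'
from rollfit import *
for n in("top","scene"):
    c=cam(n); np.savez(f"pics/{n}4.npz",**c); print(n,roll(c,[.466,.105,.137,0,0],[.39,-.22,.1],[.54,-.0,.2],0))
E
```

```text
t: 8.5
tcp_pos: [0.4876, 0.0884, 0.0557]
tool_rot: [0.009, 0.753, 0.657, -0.01]
contact_force: [0.9, 0.3, -2.0]
gripper_width: 0.159
t: 9.12
tcp_pos: [0.4877, 0.0888, 0.0757]
tool_rot: [0.009, 0.753, 0.657, -0.01]
contact_force: [0.2, -0.8, -1.9]
gripper_width: 0.167
t: 9.75
tcp_pos: [0.4877, 0.0895, 0.1059]
tool_rot: [0.008, 0.753, 0.657, -0.01]
contact_force: [-1.1, -0.5, -2.5]
gripper_width: 0.162
t: 10.0
tcp_pos: [0.4877, 0.0896, 0.1054]
tool_rot: [0.009, 0.753, 0.657, -0.01]
contact_force: [-0.3, -0.2, -2.4]
gripper_width: 0.167
t10.00 tcp [0.4877 0.0896 0.1054] xaxis [ 0.1355  0.9904 -0.0262] zaxis [-0.0038 -0.0259 -0.9997] F [-0.3 -0.2 -2.4] M [ 0.36 -0.06  0.02] w 0.167
q [-0.52  0.53  0.27  2.05 -0.2   0.6  -0.26]
ROT [-0.02  0.    0.03] SHIFT [-0.0016  0.0001  0.0004]
top (2430, 'axis', array([ 0.1379,  0.9904, -0.0127]), 'far end', array([ 0.453 , -0.1693,  0.1089]), 'near', array([4.766e-01, 2.000e-04, 1.067e-01]))
scene (1470, 'axis', array([ 0.139 ,  0.9901, -0.0193]), 'far end', array([ 0.4519, -0.1703,  0.1111]), 'near', array([ 0.475 , -0.0057,  0.1079]))
```

```bash
python3 -m jog '[0,0,0,0,0,-0.008,0, 0,0,0,0,0,-0.023,0, 0,0,0,0,0,-0.043,0, 0,0,0,0,0,-0.065,0, 0,0,0,0,0,-0.078,0]'; python3 -m jog '[0,0,0,0,0,0,0]'; python3 go.py .6111 .1786 .182 89.9 -1.5
```

```text
t: 10.72
tcp_pos: [0.4885, 0.0917, 0.1852]
tool_rot: [0.009, 0.754, 0.657, -0.009]
contact_force: [1.0, -0.4, -2.6]
gripper_width: 0.169
t: 10.85
tcp_pos: [0.4885, 0.0919, 0.1844]
tool_rot: [0.009, 0.753, 0.657, -0.009]
contact_force: [0.2, 0.5, -3.1]
gripper_width: 0.165
t10.85 tcp [0.4885 0.0919 0.1844] xaxis [ 0.1355  0.9905 -0.0252] zaxis [-0.0021 -0.0251 -0.9997] F [ 0.2  0.5 -3.1] M [ 0.36 -0.03 -0.03] w 0.165
q [-0.57  0.4   0.32  1.99 -0.14  0.78 -0.3 ]
ROT [-0.12 -0.05 -7.69] SHIFT [ 1.026e-01  1.097e-01 -1.000e-04]
```

```bash
python3 -m jog '[0,0,-0.3,0.004,0.004,0,0, 0,0,-1,0.012,0.013,0,0, 0,0,-2,0.024,0.026,0,0, 0,0,-3,0.037,0.040,0,0, 0,0,-3.9,0.050,0.054,0,0]'; python3 -m jog '[0,0,-1,0.013,0.014,0,0, 0,0,-2,0.026,0.028,0,0, 0,0,-3,0.037,0.040,0,0, 0,0,-3.6,0.045,0.048,0,0, 0,0,-3.8,0.050,0.052,0,0]';  python3 -m jog '[0,0,0,0,0,0,0, 0,0,0,0,0,0,0]';python3 go.py .6111 .1786 .182 89.9 -1.5
python3 - <<'E'
from rollfit import *
from rodfit import fit
a=[]
for n in("top","scene"):
    c=cam(n); np.savez(f"pics/{n}5.npz",**c); print(n,roll(c,[.611,.18,.0,0,0],[.53,-.2,.18],[.69,.08,.27],0)); print(fit(c,[.58,-.16,.17],[.65,-.095,.24]))
    u,v=np.round(proj(c,[.61,-.03,.15])[0]).astype(int); print(u,v); u=min(max(u,66),574)
    a.append(cv2.resize(c["color"][v-50:v+50,u-66:u+66],None,fx=3,fy=3,interpolation=cv2.INTER_CUBIC))
cv2.imwrite("pics/over.png",np.hstack(a))
E
```

```text
t: 11.48
tcp_pos: [0.5492, 0.1346, 0.1813]
tool_rot: [0.008, 0.73, 0.683, -0.011]
contact_force: [-0.4, -0.1, -1.5]
gripper_width: 0.161
t: 12.1
tcp_pos: [0.6039, 0.1805, 0.1801]
tool_rot: [0.008, 0.707, 0.707, -0.011]
contact_force: [-0.1, -0.4, -1.4]
gripper_width: 0.164
t: 12.35
tcp_pos: [0.6034, 0.1798, 0.1807]
tool_rot: [0.008, 0.708, 0.706, -0.011]
contact_force: [-0.3, 0.7, -2.6]
gripper_width: 0.166
t12.35 tcp [0.6034 0.1798 0.1807] xaxis [ 0.002   0.9997 -0.0261] zaxis [-0.004  -0.0261 -0.9997] F [-0.3  0.7 -2.6] M [0.4  0.01 0.04] w 0.166
q [-0.57  0.61  0.27  1.64 -0.16  0.94 -0.26]
ROT [-0.23 -0.   -0.01] SHIFT [-0.0012  0.0077 -0.0013]
top (2481, 'axis', array([ 0.0032,  0.9999, -0.0115]), 'far end', array([ 0.6039, -0.0821,  0.1843]), 'near', array([0.6044, 0.0783, 0.1824]))
(75, array([ 0.6025, -0.1126,  0.2071]), array([-0.004 , -0.9897,  0.143 ]), array([ 0.6024, -0.1272,  0.2092]))
303 199
scene (2040, 'axis', array([ 0.003 ,  0.9998, -0.0216]), 'far end', array([ 0.6029, -0.082 ,  0.1869]), 'near', array([0.6034, 0.0779, 0.1834]))
(19, array([ 0.6008, -0.1192,  0.2102]), array([-0.7381, -0.4933, -0.4603]), array([ 0.5942, -0.1236,  0.2061]))
291 229
```

View pics/over.png

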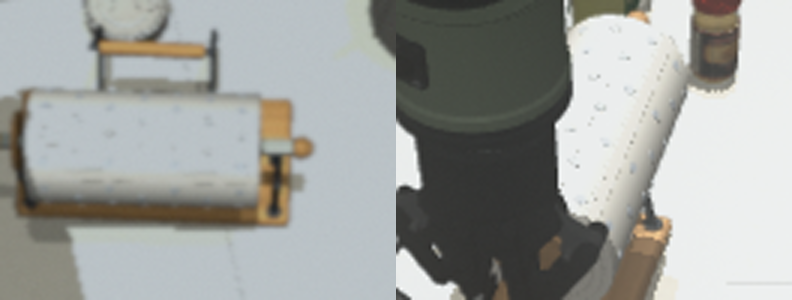

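The picture shows the roll between the cradles' lines, with the tip at (305,147) beyond the tip cradle at (278,160) and the roll still near the disc. I correct x by 7.7 mm, level the rod and descend.

```bash
python3 go.py .6111 .1783 .125 89.8 -0.5; python3 -m jog '[0,0,0,-0.0005,0.003,0.003,0, 0,0.3,0,-0.001,0.0077,0.012,0, 0,0.6,0,-0.002,0.0077,0.027,0, 0,0.9,0,-0.003,0.0077,0.043,0, 0,1,0,-0.003,0.0077,0.054,0]'; python3 -m jog '[0,0,0,0,0,0,0, 0,0,0,0,0,0,0]';python3 go.py .6111 .1783 .0747 89.8 -0.5
python3 - <<'E'
from rollfit import *
for n in("top","scene"):
    c=cam(n); np.savez(f"pics/{n}6.npz",**c); print(n,roll(c,[.611,.12,.0,0,0],[.53,-.2,.115],[.69,.08,.2],0))
    W=cloud(c); m=np.all((W>[.58,-.14,.11])&(W<[.65,-.1,.2]),-1); print(np.round(W[m].max(0),4),np.round(np.median(W[m],0),4))
E
```

```text
t12.45 tcp [0.6035 0.1798 0.1808] xaxis [ 0.0021  0.9997 -0.0259] zaxis [-0.0038 -0.0259 -0.9997] F [ 0.1  0.1 -1.9] M [0.31 0.01 0.02] w 0.168
q [-0.57  0.61  0.27  1.64 -0.16  0.94 -0.26]
ROT [-0.21  0.99  0.08] SHIFT [-0.      0.0078  0.0558]
t: 13.08
tcp_pos: [0.6107, 0.1753, 0.1252]
tool_rot: [0.001, 0.708, 0.706, -0.005]
contact_force: [-0.4, 0.3, -2.4]
gripper_width: 0.167
t: 13.32
tcp_pos: [0.6114, 0.1759, 0.1271]
tool_rot: [0.002, 0.708, 0.707, -0.004]
contact_force: [0.3, -0.1, -1.2]
gripper_width: 0.165
t13.32 tcp [0.6114 0.1759 0.1271] xaxis [ 0.0016  1.     -0.0083] zaxis [-0.0033 -0.0083 -1.    ] F [ 0.3 -0.1 -1.2] M [ 0.31  0.01 -0.04] w 0.165
q [-0.53  0.68  0.24  1.66 -0.19  0.83 -0.22]
ROT [-0.19 -0.02  0.11] SHIFT [ 0.0029 -0.0001  0.0524]
top (2349, 'axis', array([0.0038, 1.    , 0.0074]), 'far end', array([ 0.6118, -0.0858,  0.1258]), 'near', array([0.6124, 0.0787, 0.127 ]))
[ 0.6202 -0.1008  0.1583] [ 0.6111 -0.1174  0.148 ]
scene (1997, 'axis', array([ 0.0019,  1.    , -0.0029]), 'far end', array([ 0.6111, -0.0863,  0.1286]), 'near', array([0.6114, 0.0789, 0.1281]))
[ 0.6169 -0.1166  0.1549] [ 0.6089 -0.1228  0.1516]
```

```bash
python3 -m jog '[0,0,0,0.001,0,0.005,0, 0,0,0,0.0025,0,0.015,0, 0,0,0,0.0025,0,0.025,0, 0,0,0,0.0025,0,0.033,0, 0,0,0,0.0025,0,0.037,0]'; python3 -m jog '[0,0,0,0,0,0.003,0, 0,0,0,0,0,0.006,0, 0,0,0,0,0,0.010,0, 0,0,0,0,0,0.0135,0, 0,0,0,0,0,0.0135,0]';python3 go.py .6111 .1783 .0747 89.8 -0.5
python3 - <<'E'
from rollfit import *
a=[]
for n in("top","scene"):
    c=cam(n); np.savez(f"pics/{n}7.npz",**c); print(n,roll(c,[.611,.08,.0,0,0],[.53,-.2,.085],[.69,.08,.2],0))
    W=cloud(c); m=np.all((W>[.58,-.14,.075])&(W<[.65,-.11,.2]),-1); print(np.round(W[m].max(0),4),np.round(np.median(W[m],0),4))
    u,v=np.round(proj(c,[.61,-.07,.09])[0]).astype(int); print(u,v)
    a.append(cv2.resize(c["color"][v-40:v+40,u-40:u+40],None,fx=5,fy=5,interpolation=cv2.INTER_CUBIC))
cv2.imwrite("pics/seat.png",np.hstack(a))
E
```

```text
t: 14.05
tcp_pos: [0.6108, 0.1777, 0.0889]
tool_rot: [0.002, 0.708, 0.706, -0.005]
contact_force: [-0.7, 0.1, -1.5]
gripper_width: 0.168
t: 14.68
tcp_pos: [0.611, 0.1777, 0.076]
tool_rot: [0.002, 0.708, 0.706, -0.004]
contact_force: [-0.2, -0.9, -2.5]
gripper_width: 0.164
t14.68 tcp [0.611  0.1777 0.076 ] xaxis [ 0.0017  1.     -0.0086] zaxis [-0.0037 -0.0086 -1.    ] F [-0.2 -0.9 -2.5] M [ 0.29 -0.27  0.08] w 0.164
q [-0.52  0.74  0.22  1.68 -0.21  0.74 -0.21]
ROT [-0.21 -0.01  0.1 ] SHIFT [0.0006 0.0001 0.0013]
top (2108, 'axis', array([0.0053, 0.9999, 0.0128]), 'far end', array([ 0.6114, -0.0835,  0.0742]), 'near', array([0.6123, 0.08  , 0.0763]))
[ 0.6186 -0.1114  0.104 ] [ 0.6102 -0.1202  0.0982]
317 205
scene (1787, 'axis', array([ 3.8e-03,  1.0e+00, -8.0e-04]), 'far end', array([ 0.6107, -0.0852,  0.0774]), 'near', array([0.6114, 0.079 , 0.0773]))
[ 0.618  -0.1151  0.1048] [ 0.6096 -0.1193  0.1009]
296 238
```

View pics/seat.png

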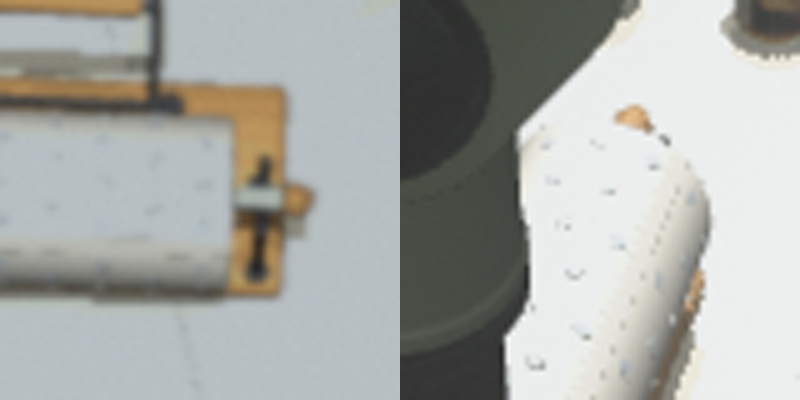

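The tip seat at (258,197) lies between the two arms of the tip cradle at (265,162) and (260,235), about 2 mm above rest. I lower the last bit and open the fingers.

```bash
python3 -m jog '[0,0,0,0,0,0.001,0, 0,0,0,0,0,0.002,0, 0,0,0,0,0,0.002,0]';python3 go.py .6111 .1783 .0747 89.8; python3 -m jog '[0,0,0,0,0,0,0.03, 0,0,0,0,0,0,0.045, 0,0,0,0,0,0,0.045, 0,0,0,0,0,0,0.045, 0,0,0,0,0,0,0.045]' 30;python3 go.py .6111 .1783 .0747 89.8; python3 -m jog '[0,0,0,0,0,-0.01,0.045, 0,0,0,0,0,-0.03,0.045, 0,0,0,0,0,-0.06,0.045, 0,0,0,0,0,-0.1,0.045, 0,0,0,0,0,-0.14,0.045]';python3 go.py .6111 .1783 .0747 89.8
```

```text
t: 15.15
tcp_pos: [0.6111, 0.1778, 0.0746]
tool_rot: [0.002, 0.708, 0.706, -0.004]
contact_force: [-0.8, -0.4, 4.2]
gripper_width: 0.169
t15.15 tcp [0.6111 0.1778 0.0746] xaxis [ 0.0017  1.     -0.0083] zaxis [-0.0034 -0.0083 -1.    ] F [-0.8 -0.4  4.2] M [ 0.11  0.17 -0.03] w 0.169
q [-0.52  0.75  0.22  1.68 -0.21  0.74 -0.21]
ROT [-0.19  0.48  0.1 ] SHIFT [ 0.0005 -0.     -0.0001]
t: 15.78
tcp_pos: [0.6109, 0.1777, 0.0742]
tool_rot: [0.002, 0.708, 0.706, -0.004]
contact_force: [-0.2, 0.3, -0.8]
gripper_width: 0.526
t15.78 tcp [0.6109 0.1777 0.0742] xaxis [ 0.0017  1.     -0.0085] zaxis [-0.0038 -0.0085 -1.    ] F [-0.2  0.3 -0.8] M [-0.01 -0.06 -0.02] w 0.526
q [-0.52  0.75  0.22  1.68 -0.21  0.74 -0.21]
ROT [-0.22  0.49  0.1 ] SHIFT [ 0.0006  0.0002 -0.0005]
t: 16.4
tcp_pos: [0.6115, 0.1789, 0.2171]
tool_rot: [0.002, 0.708, 0.706, -0.004]
contact_force: [-0.1, 0.0, -0.1]
gripper_width: 0.525
t16.40 tcp [0.6115 0.1789 0.2171] xaxis [ 0.0019  1.     -0.008 ] zaxis [-0.0026 -0.008  -1.    ] F [-0.1  0.  -0.1] M [-0.02 -0.05 -0.02] w 0.525
q [-0.56  0.57  0.27  1.59 -0.16  1.01 -0.24]
ROT [-0.15  0.46  0.09] SHIFT [ 0.0006 -0.      0.1424]
```

Released: the load is off and the rod stayed in place. Next is the keeper. I re-measure the bar and the seated rod, and check the space behind the bar.

```bash
python3 -m jog '[0,0,0,0.05,-0.0,-0.02,0.045, 0,0.4,0,0.1,-0.02,-0.02,0.045, 0,0.4,0,0.1,-0.02,-0.02,0.045]';python3 - <<'E'
from rollfit import *
for n in("top","scene"):
    c=cam(n); W=cloud(c)
    print(n,roll(c,[.611,.08,.0,0,0],[.53,-.2,.085],[.69,.12,.13],0))
    m=np.all((W>[.67,-.05,.145])&(W<[.74,.085,.19]),-1); P=W[m]; print("bar",len(P),np.round(np.median(P,0),4),np.round(P.min(0),4),np.round(P.max(0),4))
    m=np.all((W>[.735,-.06,.15])&(W<[.95,.1,.6]),-1); P=W[m]; print("behind",len(P),np.round(P.min(0),3) if len(P) else "")
    m=np.all((W>[.58,-.145,.07])&(W<[.65,-.12,.2]),-1); print("knob",np.round(W[m].max(0),4),np.round(np.median(W[m],0),4))
    m=np.all((W>[.58,.14,.07])&(W<[.65,.21,.12]),-1); print("grip",m.sum(),np.round(np.median(W[m],0),4),np.round(W[m].max(0),4))
    cv2.imwrite(f"pics/rel_{n}.png",c["color"])
E
python3 go.py .702 .0165 .21 89.8
```

```text
t: 16.77
tcp_pos: [0.5898, 0.2838, 0.2349]
tool_rot: [-0.002, 0.706, 0.709, -0.001]
contact_force: [-0.3, -0.6, -0.2]
gripper_width: 0.521
top (2492, 'axis', array([0.0037, 0.9999, 0.0106]), 'far end', array([ 0.6116, -0.083 ,  0.0724]), 'near', array([0.6124, 0.1141, 0.0744]))
bar 199 [0.7029 0.0159 0.1584] [ 0.6961 -0.0412  0.1466] [0.7115 0.074  0.167 ]
behind 5074 [ 0.773 -0.06   0.198]
knob [ 0.6193 -0.12    0.1008] [ 0.6098 -0.1245  0.0962]
grip 144 [0.609  0.1691 0.0985] [0.6268 0.1994 0.1085]
scene (2490, 'axis', array([ 0.0063,  1.    , -0.001 ]), 'far end', array([ 0.6107, -0.0836,  0.0753]), 'near', array([0.612 , 0.1153, 0.0751]))
t16.88 tcp [0.5917 0.2792 0.2346] xaxis [ 0.001   1.     -0.0014] zaxis [-0.0028 -0.0014 -1.    ] F [-0.4  0.2  0.2] M [-0.03 -0.03  0.  ] w 0.524
q [-0.7   0.58  0.26  1.52 -0.16  1.06 -0.4 ]
ROT [-0.16  0.08  0.14] SHIFT [-0.2626  0.1107  0.0247]
  return _methods._mean(a, axis=axis, dtype=dtype,
  ret = um.true_divide(
Traceback (most recent call last):
ValueError: zero-size array to reduction operation minimum which has no identity
```

```bash
python3 - <<'E'
from h import *
c=cam("top"); W=cloud(c)
for z in np.arange(.1,.7,.05):
    m=np.all((W>[.725,-.09,z])&(W<[.95,.12,z+.05]),-1); P=W[m]
    if len(P): print(round(z,2),len(P),np.round(P[:,0].min(),3),np.round(P[P[:,0].argmin()],3))
c=cam("scene"); W=cloud(c)
for z in np.arange(.1,.7,.05):
    m=np.all((W>[.725,-.09,z])&(W<[.95,.2,z+.05]),-1); P=W[m]
    if len(P): print("s",round(z,2),len(P),np.round(P[:,0].min(),3),np.round(P[P[:,0].argmin()],3))
E
cat > gt.py <<'E'
# gt.py x y z heading tilt : tool z tilted forward (+x) by tilt deg
import sys
from h import *
from cell import manip
s=manip.read_state(); R=tool(s); a=list(map(float,sys.argv[1:]))
hd,ti=np.radians(a[3]),np.radians(a[4]); x=np.array([np.cos(hd),np.sin(hd),0]); z=np.array([np.sin(ti)*x[1],-np.sin(ti)*x[0],-np.cos(ti)]); T=Rn.from_matrix(np.c_[x,np.cross(z,x),z])
print("t%.2f"%s["t"],"tcp",np.round(s["tcp_pos"],4),"z",np.round(R.apply([0,0,1]),3),"F",np.round(s["contact_force"],1),"w",round(s["gripper_width"],3),"q",np.round(s["qpos"],2))
print("ROT",np.round((R.inv()*T).as_rotvec(degrees=True),2),"SHIFT",np.round(R.inv().apply(np.array(a[:3])-s["tcp_pos"]),4))
E
python3 gt.py .68 .0165 .215 89.8 15
```

```text
0.1 8 0.726 [ 0.726 -0.041  0.119]
0.15 5 0.781 [0.781 0.076 0.199]
0.2 2625 0.765 [0.765 0.118 0.223]
0.25 1217 0.837 [0.837 0.12  0.267]
0.3 2216 0.854 [0.854 0.115 0.318]
0.35 97 0.867 [0.867 0.105 0.39 ]
0.4 97 0.867 [0.867 0.107 0.413]
0.45 124 0.866 [0.866 0.108 0.472]
0.5 146 0.867 [0.867 0.107 0.544]
0.55 144 0.867 [0.867 0.109 0.576]
0.6 125 0.867 [0.867 0.103 0.621]
s 0.2 3573 0.744 [0.744 0.199 0.218]
s 0.25 1878 0.817 [0.817 0.2   0.267]
s 0.3 3450 0.833 [0.833 0.199 0.305]
s 0.35 655 0.864 [0.864 0.11  0.359]
s 0.4 738 0.864 [0.864 0.108 0.414]
s 0.45 789 0.865 [0.865 0.111 0.478]
s 0.5 918 0.865 [0.865 0.107 0.54 ]
s 0.55 1052 0.864 [0.864 0.11  0.585]
s 0.6 877 0.865 [0.865 0.109 0.621]
t16.98 tcp [0.5922 0.2779 0.2342] z [-0.003 -0.002 -1.   ] F [ 0.4  0.6 -0.2] w 0.524 q [-0.7   0.58  0.26  1.52 -0.16  1.06 -0.4 ]
ROT [-15.17   0.1    0.03] SHIFT [-0.2611  0.0887  0.0194]
```

```bash
python3 -m jog '[-4,0,0,-0.06,0.02,0.005,0.04, -8,0,0,-0.12,0.04,0.01,0.04, -12,0,0,-0.18,0.06,0.01,0.04, -15,0,0,-0.24,0.085,0.015,0.04, -15,0,0,-0.2605,0.10,0.02,0.04]'; python3 -m jog '[0,0,0,0,0,0,0.04, 0,0,0,0,0,0,0.04]'; python3 gt.py .692 .0165 .192 89.8 15
```

```text
t: 17.6
tcp_pos: [0.6913, 0.0127, 0.2142]
tool_rot: [0.093, 0.704, 0.699, 0.09]
contact_force: [0.2, 0.9, 0.8]
gripper_width: 0.468
t: 17.85
tcp_pos: [0.691, 0.0183, 0.2136]
tool_rot: [0.091, 0.702, 0.7, 0.09]
contact_force: [0.1, 0.6, -0.1]
gripper_width: 0.469
t17.85 tcp [0.691  0.0183 0.2136] z [ 0.255 -0.002 -0.967] F [ 0.1  0.6 -0.1] w 0.469 q [-0.31  0.54  0.26  1.69 -0.17  0.68  0.02]
ROT [-0.23  0.06  0.08] SHIFT [-0.0018 -0.0045  0.0212]
```

```bash
python3 -m jog '[0,0,0,-0.0018,-0.0045,0.02,0.04, 0,0,0,-0.0018,-0.0045,0.04,0.04, 0,0,0,-0.0018,-0.0045,0.058,0.04, 0,0,0,-0.0018,-0.0045,0.071,0.04, 0,0,0,-0.0018,-0.0045,0.071,0.04]' 20; python3 -m jog '[0,0,0,0,0,0,0.026, 0,0,0,0,0,0,0.026]';  python3 gt.py .676 .0165 .147 89.8 10
python3 - <<'E'
from h import *
c=cam("scene"); u,v=np.round(proj(c,[.69,.016,.14])[0]).astype(int); print(u,v)
cv2.imwrite("pics/bar.png",cv2.resize(c["color"][v-60:v+60,u-80:u+80],None,fx=4,fy=4,interpolation=cv2.INTER_CUBIC))
E
```

```text
t: 18.48
tcp_pos: [0.7047, 0.0165, 0.1425]
tool_rot: [0.091, 0.702, 0.701, 0.09]
contact_force: [-0.8, -0.3, -0.2]
gripper_width: 0.469
t: 18.73
tcp_pos: [0.7052, 0.0166, 0.1444]
tool_rot: [0.092, 0.702, 0.701, 0.091]
contact_force: [-0.8, -0.1, -0.0]
gripper_width: 0.301
t18.73 tcp [0.7052 0.0166 0.1444] z [ 0.256 -0.002 -0.967] F [-0.8 -0.1 -0. ] w 0.301 q [-0.27  0.64  0.23  1.7  -0.2   0.56  0.04]
ROT [4.84 0.05 0.12] SHIFT [-0.0001 -0.0276 -0.01  ]
249 240
```

View pics/bar.png

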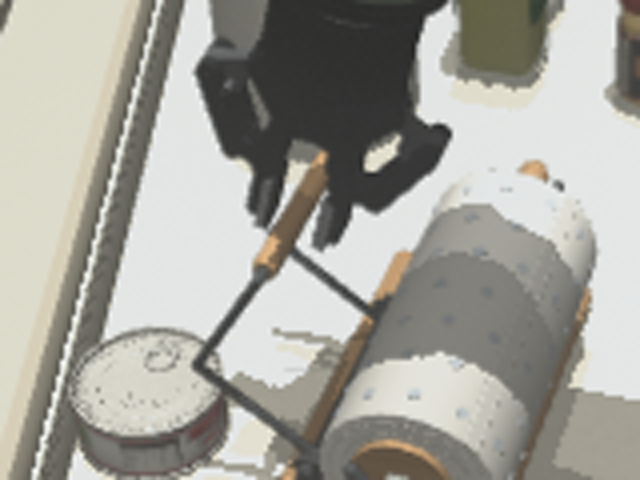

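The bar at (305,195) lies between the fingers at (262,200) and (328,220), inside the loop and clear of the sill, the roll and the tin. I lead it forward along its arc.

```bash
python3 -m jog '[2.5,0,0,0,-0.015,-0.0067,0.026, 5,0,0,0,-0.0314,-0.011,0.026, 7.5,0,0,0,-0.0412,-0.012,0.026, 10,0,0,0,-0.0512,-0.0126,0.026, 10,0,0,0,-0.0512,-0.0126,0.026]'; python3 gt.py .6334 .0165 .138 89.8 0;python3 gt.py .6164 .0165 .131 89.8 0
python3 - <<'E'
from h import *
c=cam("scene"); W=cloud(c); m=np.all((W>[.58,-.05,.135])&(W<[.72,.09,.175]),-1); b=c["color"].astype(int); m&=(b[...,2]>b[...,0]+25)
P=W[m]; print(len(P),np.round(np.median(P,0),4))
E
```

```text
t: 19.4
tcp_pos: [0.6524, 0.0166, 0.143]
tool_rot: [0.03, 0.707, 0.706, 0.029]
contact_force: [-1.4, -0.1, 0.1]
gripper_width: 0.307
t19.40 tcp [0.6524 0.0166 0.143 ] z [ 0.084 -0.002 -0.996] F [-1.4 -0.1  0.1] w 0.307 q [-0.28  0.64  0.23  1.69 -0.19  0.75  0.04]
ROT [4.81 0.08 0.11] SHIFT [-0.0002 -0.0193  0.0034]
t19.40 tcp [0.6524 0.0166 0.143 ] z [ 0.084 -0.002 -0.996] F [-1.4 -0.1  0.1] w 0.307 q [-0.28  0.64  0.23  1.69 -0.19  0.75  0.04]
ROT [4.81 0.08 0.11] SHIFT [-0.0002 -0.0368  0.009 ]
101 [0.6441 0.0415 0.1571]
```

```bash
python3 -m jog '[2.5,0,0,0,-0.01,0.001,0.026, 4.8,0,0,0,-0.0193,0.0034,0.026, 4.8,0,0,0,-0.029,0.006,0.026, 4.8,0,0,0,-0.039,0.0075,0.026, 4.8,0,0,0,-0.039,0.0075,0.026]'; python3 gt.py .612 .0165 .131 89.8 0; python3 -m jog '[0,0,0,0,0,0,0.034, 0,0,0,0,0,0,0.042, 0,0,0,0,0,0,0.05, 0,0,0,0,0,0,0.05, 0,0,0,0,0,0,0.05]'; python3 gt.py .612 .0165 .131 89.8 0
python3 - <<'E'
from h import *
c=cam("scene"); W=cloud(c); m=np.all((W>[.58,-.05,.128])&(W<[.72,.09,.175]),-1); b=c["color"].astype(int); m&=(b[...,2]>b[...,0]+25)
P=W[m]; print(len(P),np.round(np.median(P,0),4))
E
```

```text
t: 20.08
tcp_pos: [0.6131, 0.0167, 0.1321]
tool_rot: [0.0, 0.708, 0.706, -0.001]
contact_force: [-1.1, -0.3, -0.1]
gripper_width: 0.302
t20.07 tcp [0.6131 0.0167 0.1321] z [-0.    -0.001 -1.   ] F [-1.1 -0.3 -0.1] w 0.302 q [-0.28  0.63  0.23  1.73 -0.19  0.8   0.04]
ROT [-0.02  0.08  0.1 ] SHIFT [-0.0002 -0.0011  0.0011]
t: 20.7
tcp_pos: [0.614, 0.0166, 0.132]
tool_rot: [0.0, 0.708, 0.707, -0.001]
contact_force: [-0.0, -0.5, 0.1]
gripper_width: 0.586
t20.70 tcp [0.614  0.0166 0.132 ] z [-0.    -0.002 -1.   ] F [-0.  -0.5  0.1] w 0.586 q [-0.28  0.64  0.23  1.72 -0.19  0.8   0.04]
ROT [-0.02  0.09  0.1 ] SHIFT [-0.0002 -0.002   0.001 ]
158 [0.604  0.0293 0.1371]
```

```bash
python3 -m jog '[0,0,0,0,-0.003,-0.008,0.05, 0,0,0,0,-0.003,-0.025,0.05, 0,0,0,0,-0.003,-0.05,0.05, 0,0,0,0,-0.003,-0.09,0.05, 0,0,0,0,-0.003,-0.13,0.05]'; python3 -m jog '[0,0,0,0.06,-0.01,0,0.05, 0,0,0,0.12,-0.03,0,0.05, 0,0,0,0.18,-0.05,0,0.05, 0,0,0,0.24,-0.07,0,0.05, 0,0,0,0.30,-0.09,0,0.05]'; python3 -m jog '[0,0,0,0,0,0,0.05, 0,0,0,0,0,0,0.05, 0,0,0,0,0,0,0.05]'
python3 - <<'E'
from rollfit import *
a=[]
for n in("scene","top"):
    c=cam(n); W=cloud(c)
    print(n,roll(c,[.611,.08,.0,0,0],[.53,-.2,.085],[.69,.12,.118],0))
    b=c["color"].astype(int); m=np.all((W>[.56,-.05,.126])&(W<[.75,.09,.175]),-1); m&=(b[...,2]>b[...,0]+25); P=W[m]; print("bar",len(P),np.round(np.median(P,0),4))
    for k,lo,hi in(("knob",[.58,-.145,.07],[.65,-.115,.2]),("grip",[.58,.145,.07],[.65,.21,.12])):
        m=np.all((W>lo)&(W<hi),-1); P=W[m]
        if len(P): print(k,len(P),np.round(np.median(P,0),4),np.round(P.max(0),4))
    u,v=np.round(proj(c,[.61,.02,.08])[0]).astype(int); print(u,v)
    a.append(cv2.resize(c["color"][v-75:v+75,u-65:u+65],None,fx=3,fy=3,interpolation=cv2.INTER_CUBIC))
cv2.imwrite("pics/final.png",np.hstack(a)); print(a[0].shape)
E
```

```text
t: 21.38
tcp_pos: [0.611, 0.0167, 0.2647]
tool_rot: [0.001, 0.708, 0.706, -0.0]
contact_force: [-0.0, 0.5, -0.5]
gripper_width: 0.591
t: 22.0
tcp_pos: [0.5218, 0.316, 0.2633]
tool_rot: [0.001, 0.708, 0.706, 0.0]
contact_force: [1.3, -0.3, 0.4]
gripper_width: 0.585
t: 22.38
tcp_pos: [0.5232, 0.3127, 0.2623]
tool_rot: [0.001, 0.708, 0.706, -0.0]
contact_force: [0.2, -0.5, 0.9]
gripper_width: 0.59
scene (244, 'axis', array([-0.0171,  0.9988, -0.0464]), 'far end', array([ 0.6127, -0.0822,  0.0794]), 'near', array([0.6094, 0.1138, 0.0703]))
bar 0 [nan nan nan]
grip 122 [0.6057 0.1951 0.0922] [0.6187 0.2015 0.1042]
285 268
top (1452, 'axis', array([0.0127, 0.9995, 0.0287]), 'far end', array([ 0.6103, -0.0838,  0.0694]), 'near', array([0.6129, 0.1145, 0.0751]))
bar 161 [0.6053 0.0158 0.1349]
knob 33 [ 0.6104 -0.1229  0.0944] [ 0.6194 -0.1171  0.1024]
grip 131 [0.6088 0.1712 0.0993] [0.6189 0.1982 0.1074]
286 205
(450, 390, 3)
  return _methods._mean(a, axis=axis, dtype=dtype,
  ret = um.true_divide(
```

View pics/final.png

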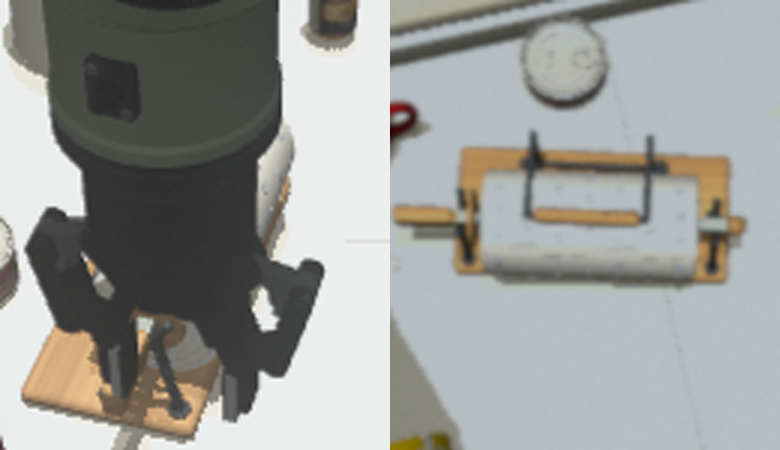

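The last picture shows the bar at (585,217) resting on the roll, the grip on the +y side at (425,215) and both rod ends in their cradles. The arm is clear, so I hand in.

```bash
python3 -c "
from cell import manip
print(manip.read_state()['t']); manip.hand_in()"
```

```text
22.475
the job is handed in; nothing more can be done
```

The job is done and was handed in at 22.5 s with the arm clear of everything. I took the rod out by its grip, slid it through the white roll and laid it back in both cradles with the grip on the +y side. Then I led the keeper forward between the open fingers until its bar rested on the roll.

**Checks that agreed**
- Measured after the fingers let go of the rod, the hung roll's axis was 73–75 mm above the worktop; about 74 mm was expected.
- The roll lay clear of both cradles, about 8 mm from the stop disc by my estimate.
- The keeper bar was at x = 0.605 m, as expected for about 0.81 rad.
- The tin had not moved in the last picture, and nothing unusual showed in the force readings I took.

**Checks that failed or were not made**
- In the final scene-camera view the gripper hid the bar and most of the roll. The bar reading there was empty and the roll fit was poor and tilted, so the final state rests on the top view.
- The top view's own final fit, with the bar partly covering the roll, put the far end about 6 mm lower than the near end.
- The mug, jar, bottles, lemon, garlic and teaspoon were not measured again at the end. No planned path came near them.

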